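# Put the water filter on bypass for a cartridge change

### The job

The water filter needs a new cartridge, but the drinks machine it feeds must not run dry meanwhile. Pushing each lever with the side of a fingertip, not holding it between the fingers, first swing the bypass valve on the bare pipe fully open, its lever in line with the pipe, and only then push the two valves at the ends of the filter fully shut, their levers square across the pipe. Leave the drinks, the tools and the spare parts around the pipes as they stand.

Things in the scene. Friction and masses are not known exactly. Their poses are not given: they have to be found in the camera images.
- pipework: fixed frame: two copper headers with brass tees along its x, at y = -195 (feed, with a face-up gauge) and y = +195 (to the drinks machine), on slotted steel channels; about 420 (y) x 290 (x). Origin on the bench midway, +x away from the robot, +y to the robot's left. Place and yaw vary. No part of the pipework but the levers stands over 90 above the bench
- filter_run: fixed 22 mm pipe between the headers, along its y, axis 60 above the bench, with the white filter between two valves. Same axes as the pipework, origin on the bench under its middle, at pipework x = -60 or +60: whether it or the bypass is nearer the robot varies
- bypass_run: fixed bare 22 mm pipe parallel to the filter run, 120 from it, axis 60 above the bench, with the one bypass valve mid-length. Same axes, origin on the bench under its middle
- cartridge_mid (a point): centre of the installed white filter cartridge, a lying cylinder 56 dia x 152 long along the pipework's y, top 88 above the bench
- bypass (a joint): lever of the bypass valve, the only valve on the bare pipe, mid-length. 0 = fully shut: lever square across the pipe, its grip pointing to the robot's side (pipework -x); 1.571 = fully open: lever along the pipe with its grip to the robot's left (pipework +y). Hard stops at both; it stays where it is left; about 8 N sideways at the grip moves it
- bypass_stem (a point): point on the vertical turning axis of the bypass lever, at the height of its grip, 106 above the bench (fixed)
- bypass_grip (a point): point in the black grip of the bypass lever, 55 from the turning axis (turns with the lever). x along the lever, outward, z up. The grip is 15 wide and 9 thick (101.5 to 110.5 above the bench) and runs from 31 to 75 from the axis; a steel strip 14 wide joins it to the stem
- inlet (a joint): lever of the filter's inlet valve, at the right-hand (pipework -y) end of the cartridge, 115 from its middle. 0 = fully shut: lever square across the pipe, its grip pointing to the robot's side (pipework -x); 1.571 = fully open: lever along the pipe, pointing away from the cartridge (pipework -y). Hard stops at both; it stays where it is left; about 8 N sideways at the grip moves it
- inlet_stem (a point): point on the vertical turning axis of the inlet lever, at the height of its grip, 106 above the bench (fixed)
- inlet_grip (a point): point in the black grip of the inlet lever, 55 from the turning axis (turns with the lever). x along the lever, outward, z up. The grip is 15 wide and 9 thick (101.5 to 110.5 above the bench) and runs from 31 to 75 from the axis; a steel strip 14 wide joins it to the stem
- outlet (a joint): lever of the filter's outlet valve, at the left-hand (pipework +y) end of the cartridge, 115 from its middle. 0 = fully shut: lever square across the pipe, its grip pointing to the robot's side (pipework -x); 1.571 = fully open: lever along the pipe, pointing away from the cartridge (pipework +y). Hard stops at both; it stays where it is left; about 8 N sideways at the grip moves it
- outlet_stem (a point): point on the vertical turning axis of the outlet lever, at the height of its grip, 106 above the bench (fixed)
- outlet_grip (a point): point in the black grip of the outlet lever, 55 from the turning axis (turns with the lever). x along the lever, outward, z up. The grip is 15 wide and 9 thick (101.5 to 110.5 above the bench) and runs from 31 to 75 from the axis; a steel strip 14 wide joins it to the stem
- yogurt_bottle: small white drink bottle, 36 dia x 75 tall, standing between the two pipe runs; origin at the centre of its underside. Loose; not part of the job
- tape_roll: small white roll of thread tape, a ring 52 dia x 13 tall with a 32 hole, lying flat between the two runs; origin at the centre of its underside. Loose; not part of the job
- wrench: steel wrench, 190 long, lying flat on the robot's side of the pipework; origin mid-length on its underside. Loose; not part of the job
- drink_can: drinks can, 66 dia x 115 tall, standing beside the pipework; origin at the centre of its underside. Loose; not part of the job
- slim_can: slim drinks can, 53 dia x 134 tall, standing beside the pipework; origin at the centre of its underside. Loose; not part of the job
- amber_bottle: small amber glass bottle, 46 dia x 130 tall, standing beside the pipework; origin at the centre of its underside. Loose; not part of the job
- spare_cartridge: spare white filter cartridge, 56 dia x 150 tall, standing on end beside the pipework; origin at the centre of its underside. Loose; not part of the job

How it is judged (in metres and radians):
On the way, in this order (a step that is already met when the one before it is completed fails the run):
1. the bypass valve is fully open while both filter valves are still open (value of joint bypass above 1.4508 rad and value of joint each of inlet, outlet above 1 rad), for 0.2 s.
2. both filter valves are fully shut, with the bypass still open (value of joint bypass above 1.4508 rad and value of joint each of inlet, outlet below 0.12 rad), for 0.2 s.
At the end, for the whole second after the job is handed in: The bypass lever is within 0.12 rad (7 degrees) of its open stop, the inlet and outlet levers are within 0.12 rad of their shut stops, all levers are at rest, and every loose thing stands upright within 30 mm of where it was (all of step 2 and velocity of joint bypass between -0.05 and 0.05 rad/s and velocity of joint inlet between -0.05 and 0.05 rad/s and velocity of joint outlet between -0.05 and 0.05 rad/s and distance of each of yogurt_bottle, tape_roll, wrench, drink_can, slim_can, amber_bottle, spare_cartridge from where it was at the start of the episode below 0.03 m and angle between each of yogurt_bottle, tape_roll, wrench, drink_can, slim_can, amber_bottle, spare_cartridge's own z axis and vertical below 0.3 rad); the robot touches nothing.
It fails at once if a filter valve is pushed more than a third shut (joint below 1.0) while the bypass is not open (joint below 1.3) (value of joint bypass below 1.3 rad and value of joint any of inlet, outlet below 1 rad).
It fails at once if a lever is held between the fingers instead of being pushed ((contact force between the fingers and bypass_run above 1 N and x of the grasp point in the frame of bypass_grip between -0.035 and 0.022 m and y of the grasp point in the frame of bypass_grip between -0.006 and 0.006 m and z of the grasp point in the frame of bypass_grip between -0.03 and 0.017 m) or (contact force between the fingers and filter_run above 1 N and x of the grasp point in the frame of inlet_grip between -0.035 and 0.022 m and y of the grasp point in the frame of inlet_grip between -0.006 and 0.006 m and z of the grasp point in the frame of inlet_grip between -0.03 and 0.017 m) or (contact force between the fingers and filter_run above 1 N and x of the grasp point in the frame of outlet_grip between -0.035 and 0.022 m and y of the grasp point in the frame of outlet_grip between -0.006 and 0.006 m and z of the grasp point in the frame of outlet_grip between -0.03 and 0.017 m)).
It fails at once if a loose thing is lifted, carried, pushed more than 30 mm or tipped (distance of any of yogurt_bottle, tape_roll, wrench, drink_can, slim_can, amber_bottle, spare_cartridge from where it was at the start of the episode above 0.03 m or angle between any of yogurt_bottle, tape_roll, wrench, drink_can, slim_can, amber_bottle, spare_cartridge's own z axis and vertical above 0.3 rad).
It also fails if it takes over 61 s, if anything falls off the work surface, if the arm or the gripper's body presses on something with over 40 N, if the wrist force passes 120 N, or if a joint passes its speed limit or range.

### The arm

A 7-joint arm with a two-finger parallel gripper is mounted at the origin on the work surface. World frame = base frame: x ahead of the robot, y to its left, z up, the work surface at z = 0. Lengths are in mm, angles in rad, forces in N, time in s.
With the tool pointing down it reaches from about 350 to 900 mm from the base axis. Payload 8.1 kg.
Tool frame: the origin (TCP) lies at the very end of the fingers, on their centre line; the grasp point (between the pads) lies 19 mm behind it; z points along the fingers, y is the line along which they close (so a half turn about z gives the same grasp; the last joint's range is limited). The gripper opens to 85 mm and grips with 20 to 120 N. Pads are 22 mm wide; open, the fingers measure 114 mm over their backs; the gripper's body (76 mm by 85 mm) begins 54 mm behind the grasp point. The pads swing forward as they close: fully open they stand 13 mm farther back than shut.
Start: joints at [-1.366, 0.434, 0.025, 1.573, -0.012, 1.134, -0.075], TCP at [189.379, 595.632, 231.323] pointing down, gripper open.
Joint ranges: [-2.62, 2.62], [-0.44, 2.09], [-1.27, 1.32], [0.08, 2.57], [-1.32, 4.46], [0.12, 2], [-2.74, 2.74]. Speed limits (rad/s): [2.22, 2.22, 3.01, 3.01, 3.14, 3.14, 3.14].

### API

Orientations are given as a unit quaternion [w, x, y, z].
In Python, from station import env, optics, order gives the robot as it stands.
- The arm moves only by the tool send_rows, never from a script. Its argument "motion" is text: rows parted by semicolons, each of 7 numbers parted by spaces: the turn, a rotation vector about the tool's x, y, z in units of 5 degrees (1.0 is 5 degrees), then the shift along the tool's x, y, z in units of 40 mm (1.0 is 40 mm), then the gripper's target within -1 to 1 (fully open at 1, half-way at 0, shut at -1). A call has 1 to 5 rows; each row shifts and turns the commanded pose from where the row before left it, along the tool's axes as they then stand; what a row does not reach is not made up. A row lasts 1/8 s, in which the tool goes at most 62.5 mm and 10.7 degrees, less where a joint would pass 70% of its speed; a pose out of reach is approached as far as the arm can. A call is refused whole if a number of a shift passes 1 or a number of a turn 1, either way. A call with a gripper value outside its range is refused whole. The fingers move at their own pace and stop on an object; "force" is the grip in N (left out, the last holds). Time passes only in rows, so rows that do not move let the fingers close. It gives the time, the measured TCP pose, the force, the opening and the grip force at its end, in the units of the state.
- env.read_state(): the state, without advancing time (a new reading comes with each control period).
- optics.camera(name): name is "scene" or "top"; returns a dict with "frame" (384x512x3 uint8, red, green, blue), "z_map" (384x512 float32, mm along the optical axis (not along the pixel's ray), 0 where there is no reading), "intrinsics" (3x3 intrinsics, pixels), "world_to_cam" (4x4, takes a point from world to camera coordinates). Camera axes: x right, y up, looking along -z (the intrinsics and any distortion apply to the point x, -y, -z); pixel columns grow to the right and rows downward; lengths in mm; the calibration is good to about 2 mm. A picture is of the moment at which its call begins.
- order.sign_off(): hands the job in; it is judged then, once.
The state is a dict: "t": time; "joint_pos": joint angles; "qvel": joint speeds; "joint_torque": joint torques, N m; "position": TCP position; "ee_rot": TCP orientation; "wrist_force": force on the tool from outside, world axes, zero at the start; "moment": the same for the moment, N m; "finger_gap": opening from 0.0 (shut) to 1.0 (fully open); "finger_force": force on a finger pad.
Only numpy, scipy, OpenCV 4.12 (cv2) and the standard library are available. Lean on these libraries where they do the work, as an engineer would, in place of code of your own. Each camera call takes 0.05 s, during which the arm holds its last target. There are 200 camera calls.

## Working session

There is one attempt and no reset: what is moved stays moved. The work goes in short steps, Python scripts to look and compute and a tool call to move; the robot and the scene stay as the last step left them, time stands still between calls to the robot, and variables do not carry over. Pictures are saved under pics/ and viewed, at most 10 in all, crops included, and the job is handed in when it is done.

Besides the shell and the picture viewer there is one more tool, called after "Emit:" as a command line: name --argument value ..., lists and objects as JSON in quotes. send_rows: Moves the arm, as the interface text tells. Its arguments: {"type":"object","properties":{"motion":{"type":"string"},"force":{"type":"number"}},"required":["motion"]}

```bash
mkdir -p pics
cat > h.py <<'E'
import numpy as np, cv2
from station import env, optics, order
def cloud(name):
    d=optics.camera(name); z=d["z_map"]; K=d["intrinsics"]; v,u=np.mgrid[:384,:512]
    x=(u-K[0,2])/K[0,0]*z; y=(v-K[1,2])/K[1,1]*z
    P=np.stack([x,-y,-z,np.ones_like(z)],-1)@np.linalg.inv(d["world_to_cam"]).T
    P=P[...,:3]; P[z==0]=np.nan
    return d["frame"],P
E
python3 - <<'E'
from h import *
for n in("top","scene"):
    f,P=cloud(n); np.save(n,P); cv2.imwrite(f"pics/{n}0.png",cv2.resize(f[...,::-1],(800,600)))
    print(n,P[192,256],optics.camera(n)["intrinsics"][0])
s=env.read_state();print(s["t"],s["position"],s["ee_rot"],s["finger_gap"])
E
```

```text
top [5.64664174e+02 2.78363791e+01 4.73501252e-02] [424.19802334   0.         259.73993653]
scene [505.78923947  32.58545314  67.1234133 ] [407.41703723   0.         247.39796815]
0.2 [189.30067295 595.32322082 230.8095091 ] [-2.04326081e-05  1.53297944e-01  9.88179891e-01 -4.93614840e-04] 1.0043858703187338
```

View pics/top0.png

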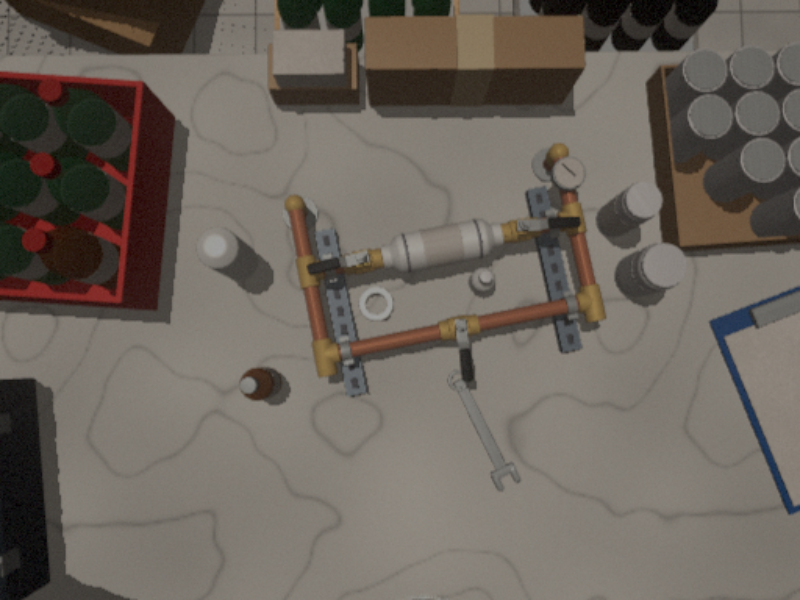

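View pics/scene0.png

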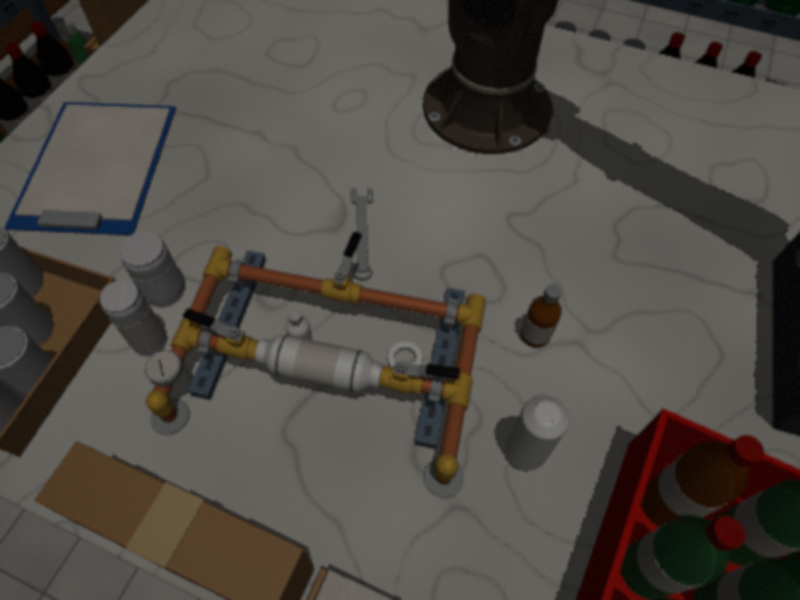

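The top view shows the filter run on the far side. The bypass grip is at about (466,363), the inlet grip at (565,222) and the outlet grip at (323,267). The bottle is at (483,280), the tape at (376,303) and the wrench at (483,430). Next I'll measure the grips.

Run:
```python
from h import *
fr={n:cv2.resize(cv2.imread(f"pics/{n}0.png"),(512,384),interpolation=cv2.INTER_AREA) for n in("top","scene")}
# cartridge & pipes yaw from top cloud: copper pixels z 60-75
for n in fr:
    P=np.load(n+".npy"); g=fr[n].max(-1)
    box=(P[...,0]>350)&(P[...,0]<850)&(abs(P[...,1])<350)
    m=box&(P[...,2]>98)&(P[...,2]<116)&(g<70)
    k,l,st,c=cv2.connectedComponentsWithStats(m.astype(np.uint8))
    for i in range(1,k):
        if st[i,4]>=25:
            p=P[l==i]; mu=np.median(p,0); w,V=np.linalg.eigh(np.cov(p[:,:2].T)); print(n,"grip",st[i,4],mu.round(1),"dir",V[:,1].round(3),np.degrees(np.arctan2(V[1,1],V[0,1])).round(1),"len",np.ptp(p[:,:2]@V[:,1]).round(0))
    m=box&(P[...,2]>70)&(P[...,2]<160)
    k,l,st,c=cv2.connectedComponentsWithStats(m.astype(np.uint8))
    for i in range(1,k):
        if st[i,4]>=60:
            p=P[l==i]; print(n,"obj",st[i,4],np.nanmin(p,0).round(),np.nanmax(p,0).round(),c[i].round())
P=np.load("top.npy")
hsv=cv2.cvtColor(fr["top"],cv2.COLOR_BGR2HSV)
m=(P[...,2]>60)&(P[...,2]<75)&(hsv[...,0]<12)&(hsv[...,1]>100)&(abs(P[...,1])<300)
k,l,st,c=cv2.connectedComponentsWithStats(m.astype(np.uint8))
for i in range(1,k):
    if st[i,4]>=80:
        p=P[l==i]; w,V=np.linalg.eigh(np.cov(p[:,:2].T)); print("copper",st[i,4],np.median(p,0).round(1),np.degrees(np.arctan2(V[1,1],V[0,1])).round(1))
```

```text
top grip 59 [ 665.  -279.8  108.6] dir [-0.717 -0.697] -135.8 len 42.0
top grip 143 [ 658.4 -195.   110. ] dir [-0.034  0.999] 91.9 len 42.0
top grip 52 [610.4 244.6 107.3] dir [-0.882  0.471] 151.9 len 46.0
top grip 148 [602.2 131.2 110.1] dir [-0.217  0.976] 102.6 len 45.0
top grip 136 [464.7 -58.5 110. ] dir [-0.997 -0.074] -175.7 len 44.0
top obj 4101 [ 452. -236.   70.] [780. 189. 115.] [277. 161.]
top obj 737 [ 655. -323.   70.] [ 706. -271.  138.] [406. 131.]
top obj 783 [596. 240.  70.] [650. 293. 154.] [142. 161.]
top obj 842 [ 563. -350.   70.] [ 628. -296.  119.] [419. 171.]
top obj 415 [ 523. -258.   70.] [ 590. -126.   78.] [367. 195.]
top obj 563 [ 444. -128.   70.] [536.  -4. 114.] [297. 216.]
top obj 367 [421. 207.  70.] [465. 252. 135.] [164. 246.]
scene grip 117 [469.8 -58.  109.3] dir [-0.997 -0.082] -175.3 len 45.0
scene grip 56 [ 594.8 -302.5  102.7] dir [-0.998 -0.068] -176.1 len 45.0
scene grip 126 [ 695.6 -278.8  106.8] dir [-0.891  0.455] 153.0 len 52.0
scene grip 42 [452.3 227.5 104.4] dir [0.019 1.   ] 88.9 len 21.0
scene grip 150 [ 662.  -194.8  109.3] dir
[... 302 characters left out ...]
5.]
scene obj 434 [446. -85.  70.] [535. -21. 113.] [221. 173.]
scene obj 235 [ 526. -260.   70.] [ 579. -190.   77.] [142. 168.]
scene obj 858 [ 659. -324.   70.] [ 711. -271.  137.] [ 81. 196.]
scene obj 418 [431. 206.  70.] [468. 250. 133.] [350. 196.]
scene obj 359 [453.  55.  70.] [547. 150.  77.] [296. 199.]
scene obj 3393 [ 563. -237.   70.] [710. 187. 113.] [211. 232.]
scene obj 507 [ 706. -236.   70.] [ 781. -188.   94.] [104. 237.]
scene obj 1056 [599. 239.  70.] [654. 294. 153.] [346. 272.]
copper 247 [656.1 168.8  69.5] -169.5
copper 298 [ 614.8 -231.4   68.6] -169.5
copper 291 [542.1 147.2  69.9] -169.2
copper 492 [ 535.8 -144.6   69.3] 100.8
copper 504 [501.5  35.7  69.5] 100.6
```

Emit:
send_rows --motion "0 0 -1 0 0 0 -1;0 0 -1 0 0 0 -1;0 0 -1 0 0 0 -1;0 0 -1 0 0 0 -1;0 0 -1 0 0 0 -1" --force 40

```text
t: 0.82
position: [189.4, 595.5, 231.1]
ee_rot: [-0.0, -0.066, 0.998, -0.0]
wrist_force: [-0.4, -0.4, 0.8]
finger_gap: -0.0
finger_force: 0.0
```

Emit:
send_rows --motion "0 0 -0.64 0 0 0 -1;0 0 0 -0.2 -1 0 -1;0 0 0 -0.2 -1 0 -1;0 0 0 -0.2 -1 0 -1;0 0 0 -0.2 -1 0 -1"

```text
t: 1.45
position: [250.6, 442.8, 231.2]
ee_rot: [0.0, -0.092, 0.996, -0.0]
wrist_force: [0.7, -0.5, -0.1]
finger_gap: -0.002
finger_force: 0.0
```

Emit:
send_rows --motion "0 0 0 -0.2 -1 0 -1;0 0 0 -0.2 -1 0 -1;0 0 0 -0.2 -1 0 -1;0 0 0 -0.2 -1 0 -1;0 0 0 -0.2 -1 0 -1"

```text
t: 2.08
position: [326.5, 253.6, 231.4]
ee_rot: [0.0, -0.092, 0.996, 0.0]
wrist_force: [-0.1, 0.1, -0.0]
finger_gap: -0.004
finger_force: 0.0
```

Emit:
send_rows --motion "0 0 0 -0.18 -0.94 0 -1;0 0 0 -0.18 -0.94 0 -1;0 0 0 -0.18 -0.94 0 -1;0 0 0 -0.18 -0.94 0 -1;0 0 0 -0.18 -0.94 0 -1"

```text
t: 2.7
position: [396.3, 75.5, 231.4]
ee_rot: [0.0, -0.092, 0.996, 0.0]
wrist_force: [0.0, 0.7, -0.5]
finger_gap: -0.003
finger_force: 0.0
```

Emit:
send_rows --motion "0 0 0 -0.18 -0.94 0 -1;0 0 0 -0.18 -0.94 0 -1;0 0 0 -0.18 -0.94 0 -1;0 0 0 -0.18 -0.94 0 -1;0 0 0 -0.18 -0.94 0 -1"

```text
t: 3.32
position: [466.1, -102.6, 231.3]
ee_rot: [0.0, -0.092, 0.996, 0.0]
wrist_force: [-0.6, 0.9, -0.2]
finger_gap: -0.002
finger_force: 0.0
```

Emit:
send_rows --motion "0 0 0 0 0 0.85 -1;0 0 0 0 0 0.85 -1;0 0 0 0 0 0.85 -1;0 0 0 0 0 0.8 -1;0 0 0 0 0 0 -1"

```text
t: 3.95
position: [464.1, -101.3, 95.7]
ee_rot: [-0.002, -0.092, 0.996, 0.0]
wrist_force: [-0.7, 0.3, 0.0]
finger_gap: -0.001
finger_force: 0.0
```

Emit:
send_rows --motion "0 0 0 -0.12 0.66 0 -1;0 0 0 0 0.5 0 -1;0 0 0 -0.12 0.38 0 -1;0 0 0 -0.2 0.32 0 -1;0 0 0 -0.3 0.25 0 -1"

```text
t: 4.58
position: [478.5, -14.9, 98.4]
ee_rot: [-0.001, -0.091, 0.996, -0.001]
wrist_force: [-4.8, -8.3, -2.1]
finger_gap: -0.002
finger_force: 4.0
```

Emit:
send_rows --motion "0 0 0 -0.2 0.12 0 -1;0 0 0 -0.12 0.05 0 -1;0 0 0 0 0 0 -1"

```text
t: 4.95
position: [489.9, -4.8, 98.2]
ee_rot: [-0.001, -0.092, 0.996, -0.0]
wrist_force: [-3.1, -2.0, -2.3]
finger_gap: 0.001
finger_force: 2.1
```

Emit:
send_rows --motion "0 0 0 -0.1 0 0.04 -1;0 0 0 -0.1 0 0 -1;0 0 0 0 0 0 -1"

```text
t: 5.32
position: [491.5, -3.9, 95.5]
ee_rot: [-0.007, -0.091, 0.996, 0.001]
wrist_force: [-23.9, -6.0, 14.8]
finger_gap: 0.001
finger_force: 11.9
```

Run:
```python
from h import *
f,P=cloud("scene"); cv2.imwrite("pics/a.png",cv2.resize(f[120:300,80:340,::-1],(780,540),interpolation=cv2.INTER_CUBIC))
```

```text
(no output)
```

View pics/a.png

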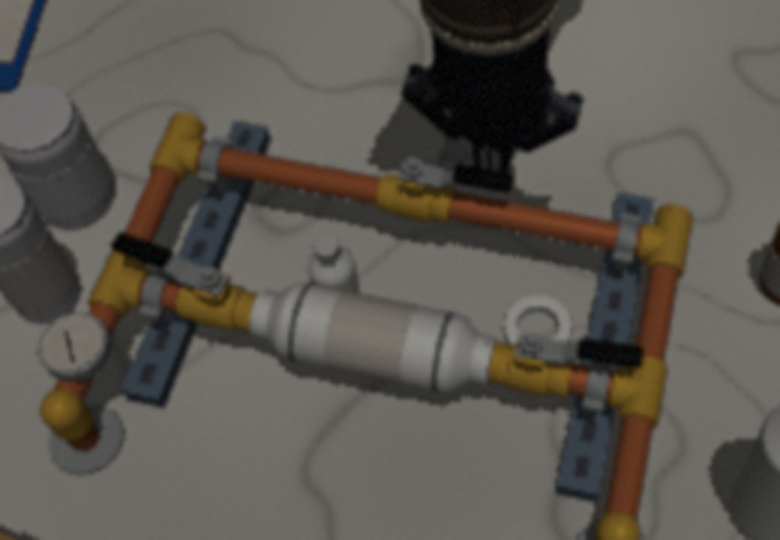

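The bypass lever lies along the pipe, with the closed fingertips against it near (490,165), and the force rose at the stop. I'll retreat and move to the inlet.

Emit:
send_rows --motion "0 0 0 0.5 0 0 -1;0 0 0 0.5 0 -0.3 -1;0 0 0 0 0 -0.9 -1;0 0 0 0 0 -0.9 -1;0 0 0 0 0 -0.9 -1"

```text
t: 6.0
position: [459.8, -10.0, 218.4]
ee_rot: [0.001, -0.092, 0.996, 0.0]
wrist_force: [1.2, 0.7, -0.1]
finger_gap: -0.007
finger_force: 0.0
```

Emit:
send_rows --motion "0 0 0 -0.88 -0.94 0 -1;0 0 0 -0.88 -0.94 0 -1;0 0 0 -0.88 -0.94 0 -1;0 0 0 -0.88 -0.94 0 -1;0 0 0 -0.88 -0.94 0 -1"

```text
t: 6.62
position: [668.6, -163.3, 217.6]
ee_rot: [0.001, -0.092, 0.996, -0.0]
wrist_force: [0.8, 0.1, 1.5]
finger_gap: 0.001
finger_force: 0.0
```

Emit:
send_rows --motion "0 0 0 -0.88 -0.94 0 -1;0 0 0 0 0 0 -1"

```text
t: 6.88
position: [709.9, -196.1, 215.9]
ee_rot: [0.0, -0.091, 0.996, -0.001]
wrist_force: [-0.4, -0.5, 1.3]
finger_gap: -0.004
finger_force: 0.0
```

Emit:
send_rows --motion "0 0 0 0 0 0.99 -1;0 0 0 0 0 0.99 -1;0 0 0 0 0 0.99 -1;0 0 0 0 0 0 -1"

```text
t: 7.38
position: [706.3, -191.2, 95.2]
ee_rot: [-0.002, -0.092, 0.996, 0.001]
wrist_force: [-0.4, -0.0, 0.8]
finger_gap: 0.0
finger_force: 0.0
```

Emit:
send_rows --motion "0 0 0 0.75 0.05 0 -1;0 0 0 0.52 0 0 -1;0 0 0 0.4 0.12 0 -1;0 0 0 0.3 0.2 0 -1;0 0 0 0.25 0.25 0 -1"

```text
t: 8.0
position: [621.6, -186.9, 102.6]
ee_rot: [0.006, -0.092, 0.996, -0.003]
wrist_force: [9.6, -5.7, 4.1]
finger_gap: 0.001
finger_force: 4.7
```

Emit:
send_rows --motion "0 0 0 0.12 0.2 0 -1;0 0 0 0.05 0.12 0 -1;0 0 0 0 0 0 -1"

```text
t: 8.38
position: [611.3, -175.9, 102.1]
ee_rot: [0.005, -0.092, 0.996, -0.002]
wrist_force: [4.3, -4.3, 5.4]
finger_gap: -0.002
finger_force: 3.6
```

Emit:
send_rows --motion "0 0 0 0.05 0.1 0.1 -1;0 0 0 0 0.1 0.05 -1;0 0 0 0 0 0 -1"

```text
t: 8.75
position: [610.7, -175.7, 100.1]
ee_rot: [0.009, -0.089, 0.996, -0.007]
wrist_force: [4.7, -18.9, 26.1]
finger_gap: 0.002
finger_force: 14.1
```

Emit:
send_rows --motion "0 0 0 0 -0.5 0 -1;0 0 0 0 -0.5 -0.3 -1;0 0 0 0 0 -0.9 -1;0 0 0 0 0 -0.9 -1;0 0 0 0 0 -0.9 -1"

```text
t: 9.38
position: [611.2, -205.9, 213.5]
ee_rot: [0.0, -0.092, 0.996, 0.0]
wrist_force: [0.2, 0.1, -0.2]
finger_gap: -0.001
finger_force: 0.0
```

Run:
```python
from h import *
f,P=cloud("scene"); g=f.max(-1)
m=(P[...,0]>350)&(P[...,0]<850)&(abs(P[...,1])<350)&(P[...,2]>98)&(P[...,2]<116)&(g<70)
k,l,st,c=cv2.connectedComponentsWithStats(m.astype(np.uint8))
for i in range(1,k):
    if st[i,4]>=60:
        p=P[l==i]; V=np.linalg.eigh(np.cov(p[:,:2].T))[1]; print(st[i,4],np.median(p,0).round(1),np.degrees(np.arctan2(V[1,1],V[0,1])).round(1))
s=env.read_state();print(s["position"],s["wrist_force"])
```

```text
139 [512.9  -3.8 109.3] 99.5
136 [ 609.2 -153.4  109.2] -169.5
126 [ 695.6 -278.7  107.6] 151.0
173 [605.9 130.8 109.4] 105.2
82 [650.5 257.2 107.5] 65.2
[ 613.231847   -206.91636857  218.63067903] [ 1.76420404 -1.37128016  3.59515263]
```

Emit:
send_rows --motion "0 0 0 -0.27 0.95 0 -1;0 0 0 -0.27 0.95 0 -1;0 0 0 -0.27 0.95 0 -1;0 0 0 -0.27 0.95 0 -1;0 0 0 -0.27 0.95 0 -1"

```text
t: 10.05
position: [629.7, -7.8, 212.2]
ee_rot: [0.0, -0.092, 0.996, 0.0]
wrist_force: [0.2, 0.3, -0.1]
finger_gap: -0.003
finger_force: 0.0
```

Emit:
send_rows --motion "0 0 0 -0.27 0.95 0 -1;0 0 0 -0.27 0.95 0 -1;0 0 0 -0.27 0.95 0 -1;0 0 0 -0.27 0.95 0 -1;0 0 0 0 0 0 -1"

```text
t: 10.68
position: [643.9, 153.3, 211.5]
ee_rot: [-0.0, -0.095, 0.995, 0.001]
wrist_force: [-0.9, -0.9, 1.2]
finger_gap: 0.001
finger_force: 0.0
```

Emit:
send_rows --motion "0 0 0 0 0 0.99 -1;0 0 0 0 0 0.99 -1;0 0 0 0 0 0.99 -1;0 0 0 0 0 0.08 -1;0 0 0 0 0 0 -1"

```text
t: 11.3
position: [645.1, 147.9, 90.5]
ee_rot: [0.001, -0.092, 0.996, -0.0]
wrist_force: [-0.3, 0.4, 0.3]
finger_gap: -0.002
finger_force: 0.0
```

Emit:
send_rows --motion "0 0 0 0.75 -0.07 -0.12 -1;0 0 0 0.52 0 0 -1;0 0 0 0.4 -0.12 0 -1;0 0 0 0.3 -0.2 0 -1;0 0 0 0.25 -0.25 0 -1"

```text
t: 11.92
position: [566.2, 109.5, 97.7]
ee_rot: [0.005, -0.093, 0.996, 0.002]
wrist_force: [6.5, 7.1, 1.1]
finger_gap: -0.001
finger_force: 4.1
```

Emit:
send_rows --motion "0 0 0 0.12 -0.2 0 -1;0 0 0 0.05 -0.12 0 -1;0 0 0 0 0 0 -1"

```text
t: 12.3
position: [560.3, 94.8, 97.1]
ee_rot: [0.003, -0.092, 0.996, 0.001]
wrist_force: [1.8, 2.7, 2.0]
finger_gap: -0.001
finger_force: 1.9
```

Emit:
send_rows --motion "0 0 0 0.05 -0.1 0.05 -1;0 0 0 0 -0.1 0 -1;0 0 0 0 0 0 -1"

```text
t: 12.68
position: [558.6, 89.0, 94.6]
ee_rot: [0.002, -0.093, 0.996, 0.003]
wrist_force: [-1.2, 11.3, 4.4]
finger_gap: -0.001
finger_force: 5.7
```

Emit:
send_rows --motion "0 0 0 0 -0.12 0 -1;0 0 0 0 0 0 -1"

```text
t: 12.92
position: [558.6, 88.5, 94.5]
ee_rot: [0.002, -0.095, 0.995, 0.005]
wrist_force: [-4.5, 23.3, 6.1]
finger_gap: -0.002
finger_force: 11.8
```

Emit:
send_rows --motion "0 0 0 0 0.5 0 -1;0 0 0 0 0.5 -0.3 -1;0 0 0 0 0 -0.9 -1;0 0 0 0 0 -0.9 -1;0 0 0 0 0 -0.9 -1"

```text
t: 13.55
position: [550.8, 119.3, 214.6]
ee_rot: [0.001, -0.092, 0.996, 0.0]
wrist_force: [-0.2, 1.1, -0.5]
finger_gap: -0.001
finger_force: 0.0
```

Run:
```python
from h import *
f,P=cloud("scene"); g=f.max(-1)
m=(P[...,0]>350)&(P[...,0]<850)&(abs(P[...,1])<350)&(P[...,2]>98)&(P[...,2]<116)&(g<70)
k,l,st,c=cv2.connectedComponentsWithStats(m.astype(np.uint8))
for i in range(1,k):
    if st[i,4]>=60:
        p=P[l==i]; V=np.linalg.eigh(np.cov(p[:,:2].T))[1]; print(st[i,4],np.median(p,0).round(1),np.degrees(np.arctan2(V[1,1],V[0,1])).round(1))
s=env.read_state();print(s["position"],s["wrist_force"])
cv2.imwrite("pics/b.png",cv2.resize(f[...,::-1],(800,600)))
```

```text
144 [512.7  -3.2 109.3] 101.4
133 [ 608.6 -154.   109.1] -169.5
127 [ 695.9 -277.7  106.5] 150.1
142 [566.8  71.1 109.6] -169.9
76 [649.9 256.2 106.8] 60.8
[553.10320266 119.47858105 219.16063201] [1.95302697 0.23133722 3.99572884]
```

View pics/b.png

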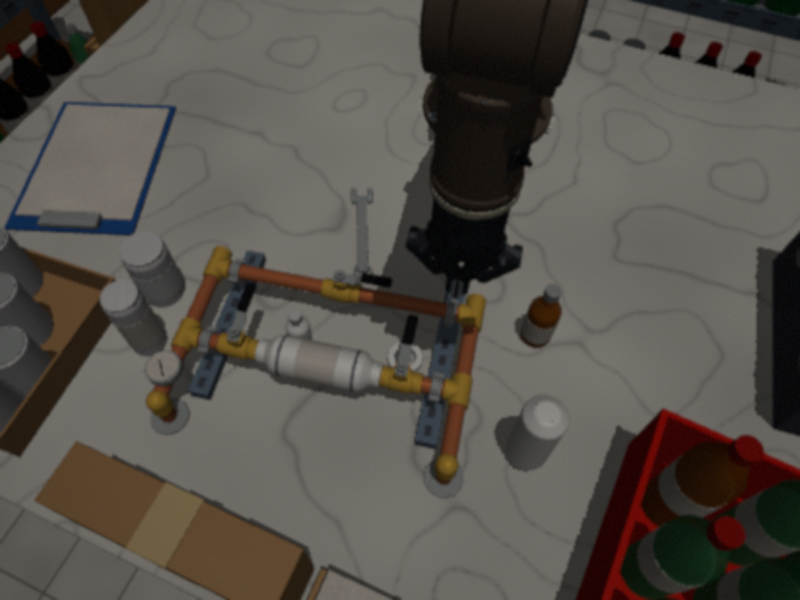

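The bypass lever lies along the pipe at (370,280). The inlet lever at (240,305) and the outlet lever at (408,345) stand square across it. All the loose things are where they were, and the gripper is clear.

```bash
python3 -c "
from station import order
print(order.sign_off())"
```

```text
the job is handed in; nothing more can be done
None
```

I pushed the bypass lever fully open first, then the inlet and outlet levers fully shut. The last camera check put each within about 1° of its stop with the loose things where they stood. The job is handed in at about 14 s; no verdict came back.

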